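# Turn over the status plate of a finished weld job

### The job

The T-shaped bracket has been welded, so mark its tray as done: with a light fingertip push, flip the hinged status plate on that tray right over its pivot until it lies flat above the tray with its tick face up. Do not pinch the plate or force it round, pick up nothing, and leave the other two status plates, the trays, the parts in them and the tools on the bench where they are.

Things in the scene. Friction and masses are not known exactly. Their poses are not given: they have to be found in the camera images.
- tray_tee: grey open steel job tray that holds the T-shaped bracket, 210 long (x) x 125 wide (y) x 30 high, walls 3, loose on the bench, about 2.4 kg. Origin: centre of its underside, z up; its -x end, turned roughly to the robot, carries the status plate between two uprights 20 x 5, 97 high, 97 apart, at x = -110
- plate_tee_pivot (a point): middle of the hinge pin of this tray's status plate, 85 above the bench, at x = -110, y = 0 of the tray; axes as the tray's, the pin runs along y. The plate: bare aluminium, 0.15 kg, 80 wide (along the pin), 4 thick, flat from the pin out to 65; its far end is a finger lip (next entry)
- plate_tee (a joint): hinge angle of the status plate of the tray with the T-bracket. 0: level, pointing from the pin towards the robot, open-circle face and lip up, nothing under it but the bench; 1.57: upright; 3.14: turned right over, level above the front part of the tray, tick face up and lip down; firm stops at 0 and 3.14. It starts between 0 and 0.7. Stiff hinge (0.1 N m): it stays at any angle it is left; 2 to 3 N at the lip moves it
- plate_tee_edge (a point): middle of the free edge of that plate's lip; it moves with the plate. The lip is 22 long, across the full 80 width, 4 thick, bent 50 degrees to the open-circle side, so this edge lies 79 from the pin measured in the plate's plane and 17 out of it. Meant for a finger under it, not for pinching: keep the fingers' force on the plate below 15 N while it turns, and meet the far stop slowly
- tray_bars: same kind of tray, with two loose flat bars yet to be welded; its plate points towards the robot, level or partly raised, circle face up
- plate_bars (a joint): hinge angle of the same kind of plate on the tray with the loose bars; to be left alone
- plate_bars_edge (a point): middle of the free edge of that plate's lip
- tray_pipe: same kind of tray, with a round flange with a pipe stub, finished earlier; its plate has already been turned over, tick face up
- plate_pipe (a joint): hinge angle of the same kind of plate on the tray with the pipe flange; to be left alone
- plate_pipe_edge (a point): middle of the free edge of that plate's lip
- tee: T-shaped steel bracket lying in the rear half of its tray: base plate 70 x 75 x 8 with an upright 8 thick across its middle along y, 53 high over all. Origin: centre of its underside
- bar_wide: loose steel flat, 80 x 50 x 8, in the rear half of tray_bars. Origin: centre of its underside
- bar_narrow: loose steel flat, 90 x 30 x 10, beside it. Origin: centre of its underside
- flange: steel flange, diameter 80, 9 thick, with a pipe stub of diameter 48, 49 high over all, in the rear half of tray_pipe. Origin: centre of its underside
- slag_hammer: chipping hammer lying on the bench in front of the trays, 250 long, 24 high, head across its +x end. Origin: under the middle of the handle
- wire_brush: wooden wire brush lying on the bench, bristles down, 225 long, 34 high. Origin: underside, middle of the bristles
- magnet: red triangular welding magnet lying flat, legs 85, 18 high. Origin: underside, middle of one leg
- tip_tin: open aluminium tin, diameter 64, 60 high. Origin: centre of its underside

How it is judged:
By the outcome, as a careful person would: the job done as asked, in the order asked, and still so for the second after the job is handed in, with the robot touching nothing.
It also fails if it takes over 54 s, if anything falls off the work surface, if the arm or the gripper's body presses on something with over 40 N, if the wrist force passes 120 N, or if a joint passes its speed limit or range.

### The arm

A 6-joint arm with a two-finger parallel gripper is mounted at the origin on the work surface. World frame = base frame: x ahead of the robot, y to its left, z up, the work surface at z = 0. Lengths are in mm, angles in rad, forces in N, time in s.
With the tool pointing down it reaches from about 275 to 825 mm from the base axis. Payload 4.9 kg.
Tool frame: the origin (TCP) lies at the very end of the fingers, on their centre line; the grasp point (between the pads) lies 19 mm behind it; z points along the fingers, y is the direction in which the jaws open and shut (so a half turn about z gives the same grasp; the last joint's range is limited). The gripper opens to 85 mm and grips with 20 to 120 N. Pads are 22 mm wide; open, the fingers measure 114 mm over their backs; the gripper's body (76 mm by 85 mm) begins 54 mm behind the grasp point. The pads swing forward as they close: fully open they stand 13 mm farther back than shut.
Start: joints at [-1.427, 0.326, -0.193, 1.052, 0, 1.437], TCP at [150.844, -528.928, 231.281] pointing down, gripper open.
Joint ranges: [-2.65, 2.65], [-0.97, 1.79], [-1.3, 1.35], [-1.93, 2.1], [-1.47, 1.37], [-3.14, 3.14]. Speed limits (rad/s): [2.57, 2.57, 3.14, 3.14, 3.14, 3.14].

### API

Orientations are given as [roll, pitch, yaw] about the fixed x, y, z axes, in that order (R = Rz(yaw) Ry(pitch) Rx(roll)).
In Python, from bench import bot, solve_ik, imaging gives the robot as it stands. Calls block until the motion is done:
- bot.move_ptp(position, orientation): joint-space move of the TCP to a pose.
- bot.movel(position, rot=None, max_speed=150, threshold=None): straight line of the TCP; rot=None keeps the orientation; max_speed is the mean speed in mm/s. With threshold (N) it stops when the force on the tool has changed by that much, and returns True; else False.
- bot.move_j(angles): joint-space move.
- bot.grip(opening, effort=None): opening from 0.0 (shut) to 1.0 (fully open); effort is the grip in N (None keeps the last); returns when the fingers have stopped.
- bot.dwell(seconds).
- solve_ik(position, orientation): joint angles nearest the present ones, or None.
- bot.get_state(): the state.
- imaging.capture(name): name is "scene" or "top" or "wrist"; returns the picture (400x640x3 uint8, blue, green, red); there is no depth.
- imaging.camera_model(name): a dict with "K" (3x3 intrinsics, pixels), "position" and "rotation" of the camera in the world. Camera axes: x right, y up, looking along -z (the intrinsics and any distortion apply to the point x, -y, -z); pixel columns grow to the right and rows downward; lengths in mm; the calibration is good to about 2 mm. A picture is of the moment at which its call begins: read the wrist's pose just before it. camera_model takes no time and is no camera call; for the wrist camera it gives the pose at the moment of the call.
A pose or a line that the arm cannot do raises bot.IKError and nothing moves.
- bot.sign_off(): hands the job in, once; it reports no verdict.
The state is a dict: "t": time; "qpos": joint angles; "joint_velocities": joint speeds; "effort": joint torques, N m; "tcp_pos": TCP position; "orientation": TCP orientation; "contact_force": force on the tool from outside, world axes, zero at the start; "wrist_torque": the same for the moment, N m; "opening": opening from 0.0 (shut) to 1.0 (fully open).
Only numpy, scipy, OpenCV 4.12 (cv2) and the standard library are available. Lean on these libraries where they do the work, as an engineer would, in place of code of your own. Each camera call takes 0.05 s, during which the arm holds its last target.

## Working session

There is one attempt and no reset: what is moved stays moved. The work goes in short steps, each a Python script; the robot and the scene stay as the last script left them, time stands still between calls to the robot, and variables do not carry over. Pictures are saved under pics/ and viewed, and the job is handed in when it is done.

```bash
ls; mkdir -p pics; python3 - <<'E'
from bench import bot, solve_ik, imaging
import cv2
for n in ["scene","top","wrist"]:
    m=imaging.camera_model(n); print(n,m)
    cv2.imwrite(f"pics/{n}0.png",imaging.capture(n))
print(bot.get_state())
E
```

```text
pics
scene {'K': array([[402.83404123,   0.        , 321.46088129],
       [  0.        , 402.83404123, 201.53167299],
       [  0.        ,   0.        ,   1.        ]]), 'position': array([1338.49809642,  266.37430699,  942.09816087]), 'rotation': array([ 7.76731851e-01, -1.83817897e-03,  1.84360736e+00])}
top {'K': array([[407.11780327,   0.        , 317.72810375],
       [  0.        , 407.11780327, 189.7489756 ],
       [  0.        ,   0.        ,   1.        ]]), 'position': array([ 382.0339919 ,   42.2273144 , 1332.91654093]), 'rotation': array([ 0.13313652,  0.02455859, -1.54431989])}
wrist {'K': array([[315.85785527,   0.        , 312.80523373],
       [  0.        , 315.85785527, 194.41056422],
       [  0.        ,   0.        ,   1.        ]]), 'position': array([ 231.00087068, -505.87617171,  373.8058284 ]), 'rotation': array([-0.33105508,  0.0020287 , -1.29250738])}
{'t': 0.15, 'qpos': array([-1.42719820e+00,  3.26788848e-01, -1.93336620e-01,  1.05202586e+00,
       -1.05948220e-05,  1.43660409e+00]), 'joint_velocities': array([ 4.68524731e-05, -1.89286012e-03,  2.48898401e-03, -8.10773047e-04,
        9.99344084e-04,  4.20953420e-04]), 'effort': array([ 9.23521038e-04, -4.43704855e+01,  2.62664992e+01,  1.04491643e-02,
       -1.14712566e-04,  1.02887181e-06]), 'tcp_pos': array([ 150.77505824, -528.46758926,  230.68011159]), 'orientation': array([-3.14024842e+00, -1.70785772e-04,  2.77790261e-01]), 'contact_force': array([ 0.05742735,  0.94724   , -0.40822853]), 'wrist_torque': array([0.00543777, 0.0106652 , 0.02025758]), 'opening': 1.0013116764838956}
```

View pics/scene0.png

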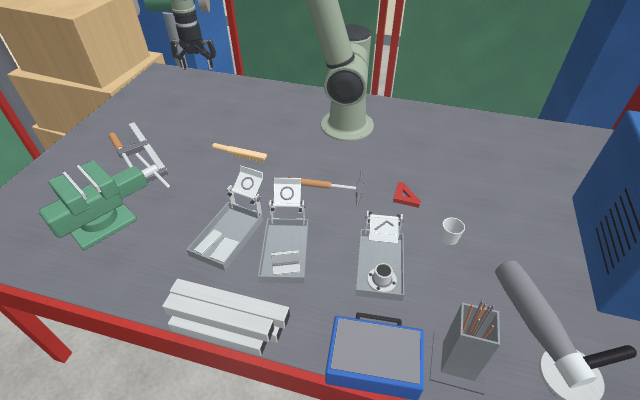

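View pics/top0.png

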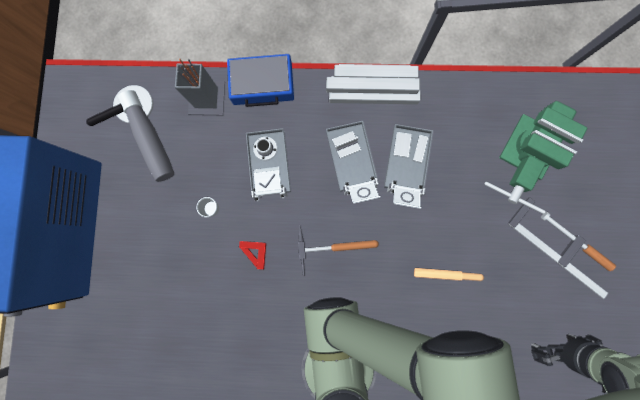

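View pics/wrist0.png

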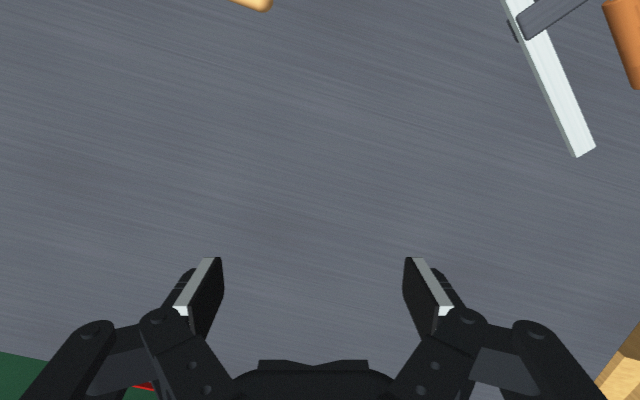

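```bash
python3 - <<'E'
import cv2
a=cv2.imread("pics/top0.png")[110:220,300:450]; b=cv2.imread("pics/scene0.png")[160:290,220:330]
cv2.imwrite("pics/topz.png",cv2.resize(a,None,fx=5,fy=5,interpolation=cv2.INTER_CUBIC))
cv2.imwrite("pics/scz.png",cv2.resize(b,None,fx=4.5,fy=4.5,interpolation=cv2.INTER_CUBIC))
E
```

```text
(no output)
```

View pics/topz.png

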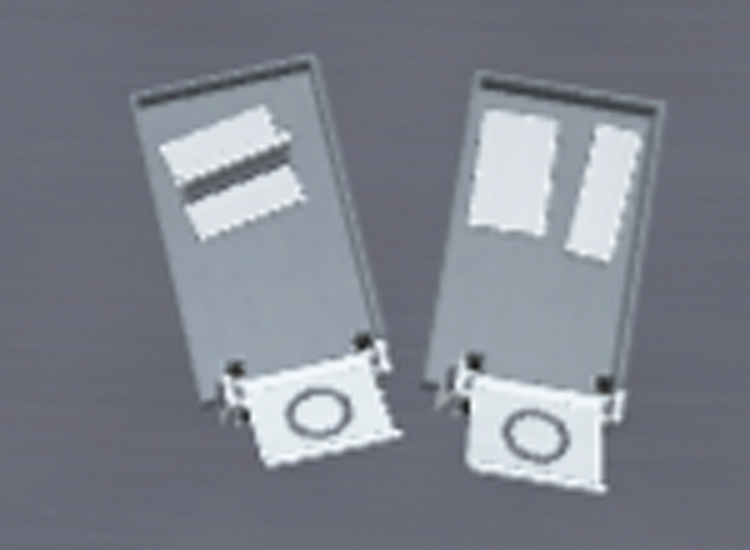

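View pics/scz.png

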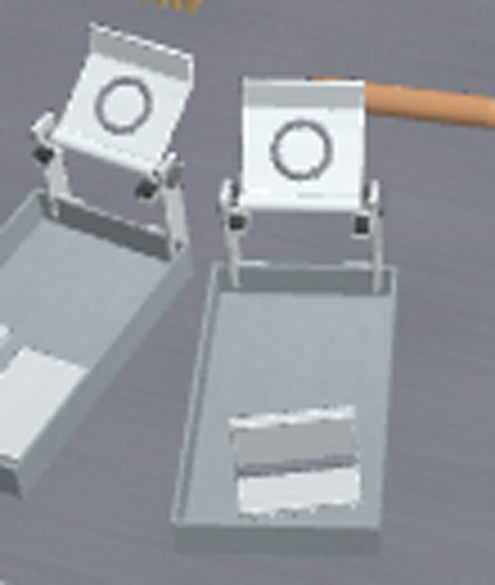

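```bash
cat > h.py <<'E'
import numpy as np, cv2
from scipy.spatial.transform import Rotation as R
from bench import bot, solve_ik, imaging
def ray(m,uv):
    K=m["K"]; d=np.linalg.inv(K)@np.array([uv[0],uv[1],1.0])
    d=np.array([d[0],-d[1],-d[2]]); d=R.from_euler('xyz',m["rotation"]).as_matrix()@d
    return np.array(m["position"]),d/np.linalg.norm(d)
def plane(m,uv,z):
    p,d=ray(m,uv); return p+d*(z-p[2])/d[2]
def tri(*mu):
    A=np.zeros((3,3));b=np.zeros(3);rs=[ray(m,u) for m,u in mu]
    for p,d in rs:
        P=np.eye(3)-np.outer(d,d);A+=P;b+=P@p
    x=np.linalg.solve(A,b); return x,[np.linalg.norm((np.eye(3)-np.outer(d,d))@(x-p)) for p,d in rs]
def proj(m,X):
    c=R.from_euler('xyz',m["rotation"]).as_matrix().T@(np.asarray(X)-m["position"])
    q=m["K"]@np.array([c[0],-c[1],-c[2]]); return q[:2]/q[2]
E
python3 - <<'E'
from h import *
np.set_printoptions(precision=1,suppress=True)
t=imaging.camera_model("top");s=imaging.camera_model("scene")
T=lambda x,y:(x/5+300-.4,y/5+110-.4); S=lambda x,y:(x/4.5+220-.4,y/4.5+160-.4)
for c in [(132,95),(315,57),(208,400),(385,350)]: print("rim top",plane(t,T(*c),30))
for c in [(216,268),(397,268),(175,525),(380,528)]: print("rim scene",plane(s,S(*c),30))
print("edge L/R",tri((t,T(400,433)),(s,S(244,80))),tri((t,T(268,467)),(s,S(362,82))))
print("cap", tri((t,T(380,343)),(s,S(228,183))),tri((t,T(228,375)),(s,S(375,183))))
E
```

```text
rim top [759.5  57.   30. ]
rim top [787.6 -63.   30. ]
rim top [557.9   3.1  30. ]
rim top [ 593.1 -110.4   30. ]
rim scene [ 591.6 -111.    30. ]
rim scene [558.5   6.8  30. ]
rim scene [791.5 -60.5  30. ]
rim scene [760.4  57.9  30. ]
edge L/R (array([ 525.4, -105.8,  144.8]), [np.float64(0.31822774599282766), np.float64(0.3182277459927554)]) (array([504.1, -30.2, 142.9]), [np.float64(0.9267872942733192), np.float64(0.926787294273304)])
cap (array([584.6, -97.9, 108.5]), [np.float64(0.2484746486772676), np.float64(0.248474648677225)]) (array([562.2,  -5.6, 112.1]), [np.float64(0.605351605920841), np.float64(0.605351605920769)])
```

```bash
cat >> h.py <<'E'
YAW=0.248; D=np.array([np.cos(YAW),np.sin(YAW)]); PIV=np.array([568.5,-54.5,85.])
ORI=[np.pi,0,YAW]
def P(u,z): # tray-frame u (along tray x from pin), z above bench
    return [PIV[0]+D[0]*u,PIV[1]+D[1]*u,z]
def tip(th,r=50,gap=0.):  # TCP for plate angle th
    c,s=np.cos(th),np.sin(th)
    if th<np.pi/2: return P(-65*c-2*s-gap-11, 85+65*s-15)
    return P(-r*c-2*s-11, 85+r*s-2*c)
E
python3 - <<'E'
from h import *
np.set_printoptions(precision=1,suppress=True)
bot.grip(0.0)
bot.move_ptp(P(-130,230),ORI)
m=imaging.camera_model("wrist"); st=bot.get_state()
cv2.imwrite("pics/w1.png",imaging.capture("wrist")); cv2.imwrite("pics/top1.png",imaging.capture("top"));
print(st["t"],st["tcp_pos"],st["orientation"],st["opening"],st["contact_force"])
for th in (.605,):
  c,s=np.cos(th),np.sin(th)
  for v in (40,-40): 
    N=np.array([-D[1],D[0]])
    X=PIV+np.r_[D*(-79*c+17*s)+N*v, 79*s+17*c]; print("edge pred",X,proj(m,X))
    X=PIV+np.r_[N*v*48.5/40,0]; print("pin pred",X,proj(m,X))
for a in [(-1.3,)]:
  for th in np.arange(.6,3.2,.2): assert solve_ik(tip(th),ORI) is not None
E
```

```text
2.8333 [442.6 -87.2 230. ] [ 3.1 -0.   0.2] 0.002059435522288292 [ 0.2 -0.4 -0.6]
edge pred [505.1 -29.3 143.9] [254.   98.9]
pin pred [556.6  -7.5  85. ] [252.1  25.2]
edge pred [ 524.7 -106.9  143.9] [369.   98.8]
pin pred [ 580.4 -101.5   85. ] [371.2  25.1]
```

View pics/w1.png

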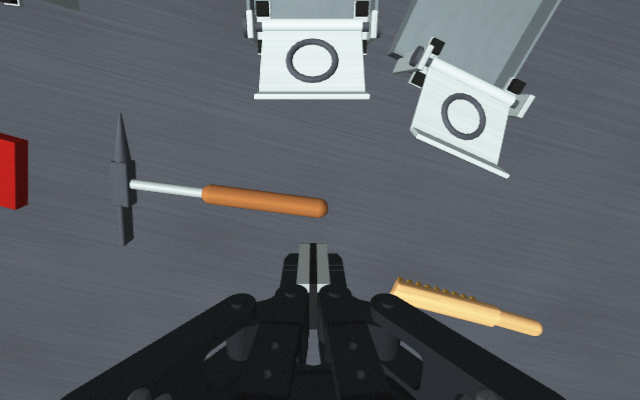

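View pics/top1.png

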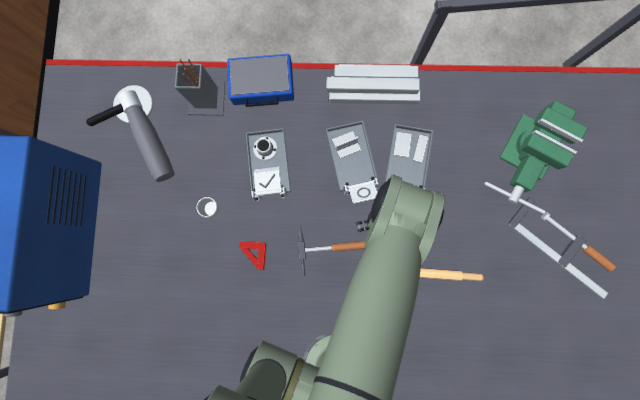

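```bash
python3 - <<'E'
from h import *
np.set_printoptions(precision=1,suppress=True)
bot.movel(tip(.605,gap=30)[:2]+[200]); bot.movel(tip(.605,gap=25))
f0=bot.get_state()["contact_force"]
def s(): 
    q=bot.get_state(); print(round(q["t"],2),q["tcp_pos"],q["contact_force"]-f0)
s()
r=bot.movel(tip(.605,gap=-8),max_speed=20,threshold=3.0); print(r); s()
if r:
  for th in (.8,1.0,1.2):
    print(bot.movel(tip(th),max_speed=35,threshold=9)); s()
cv2.imwrite("pics/w2.png",imaging.capture("wrist")); cv2.imwrite("pics/s2.png",imaging.capture("scene")[120:320,160:440].repeat(2,0).repeat(2,1))
E
```

```text
4.17 [481.1 -77.  107.8] [0. 0. 0.]
True
5.33 [504.6 -70.6 106.6] [-0.7 -0.9  2.7]
False
5.87 [512.8 -68.6 116.8] [-1.1  0.6  1.2]
False
6.38 [523.2 -66.3 125.1] [-0.4  0.6 -0.9]
False
6.9 [533.9 -63.3 130.8] [-1.1  0.4  0.1]
```

View pics/w2.png

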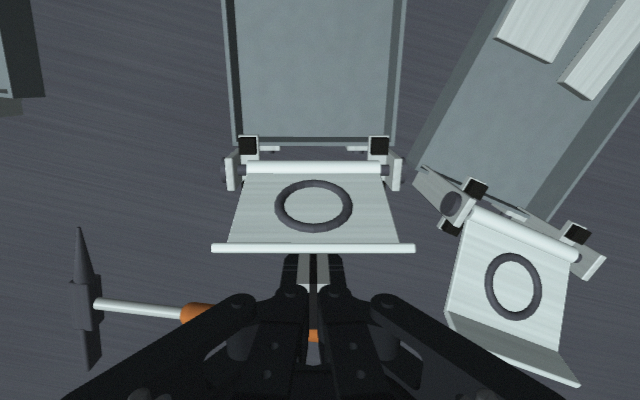

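View pics/s2.png

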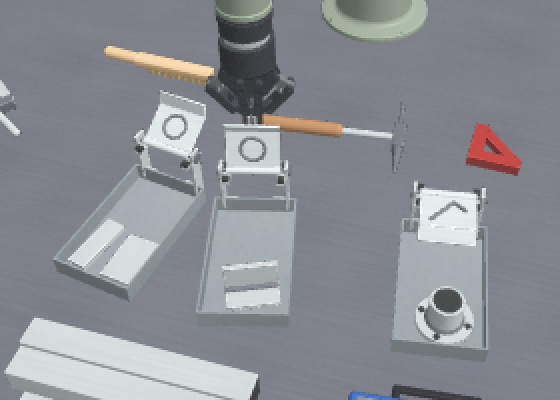

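```bash
python3 - <<'E'
from h import *
np.set_printoptions(precision=1,suppress=True)
m=imaging.camera_model("wrist"); print(bot.get_state()["contact_force"])
N=np.array([-D[1],D[0]])
for th in np.arange(.5,1.5,.1):
  c,s=np.cos(th),np.sin(th)
  E=[proj(m,PIV+np.r_[D*(-79*c+17*s)+N*v, 79*s+17*c]) for v in (40,-40)]
  print(round(th,1),*E)
E
```

```text
[-0.3  0.3 -0.2]
0.5 [235.6 306.6] [389.7 306.8]
0.6 [232.  305.1] [393.3 305.3]
0.7 [228.2 301.6] [397.  301.9]
0.8 [224.4 296. ] [400.9 296.3]
0.9 [220.5 288.1] [404.7 288.4]
1.0 [216.7 277.7] [408.5 278. ]
1.1 [213.  264.8] [412.2 265. ]
1.2 [209.6 249.4] [415.6 249.6]
1.3 [206.7 231.6] [418.5 231.8]
1.4 [204.2 211.8] [421.  212.1]
```

```bash
python3 - <<'E'
from h import *
np.set_printoptions(precision=1,suppress=True)
f0=np.array([.2,-.4,-.6])
def s(): 
    q=bot.get_state(); print(round(q["t"],2),q["tcp_pos"],q["contact_force"]-f0)
for th in (1.4,1.6,1.8,2.0,2.2,2.4):
    h=bot.movel(tip(th),max_speed=35,threshold=9); print(th,h); s()
    if h: break
cv2.imwrite("pics/w3.png",imaging.capture("wrist")); cv2.imwrite("pics/s3.png",imaging.capture("scene")[120:320,160:440].repeat(2,0).repeat(2,1))
E
```

```text
1.4 False
7.52 [545.9 -60.3 134.1] [-0.9  1.1  0.1]
1.6 False
8.03 [557.9 -57.2 135.1] [ 0.2 -0.2  0.3]
1.8 False
8.46 [567.5 -54.8 134.1] [0.2 0.3 0.5]
2.0 False
8.89 [576.6 -52.4 131.2] [-0.2  0.6  0.3]
2.2 False
9.32 [585.  -50.3 126.4] [ 0.1 -0.2 -1.1]
2.4 False
9.76 [592.3 -48.4 120. ] [-0.2  0.8  0.9]
```

View pics/w3.png

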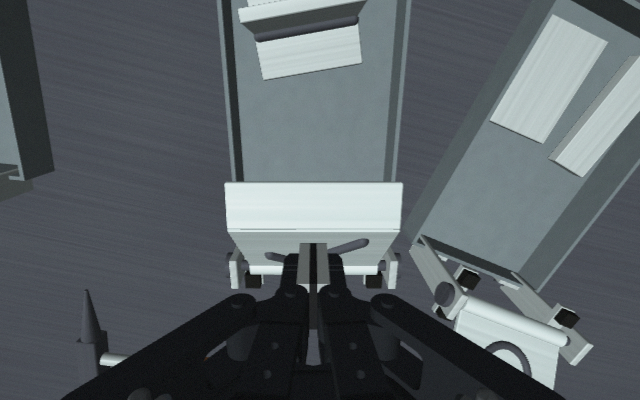

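View pics/s3.png

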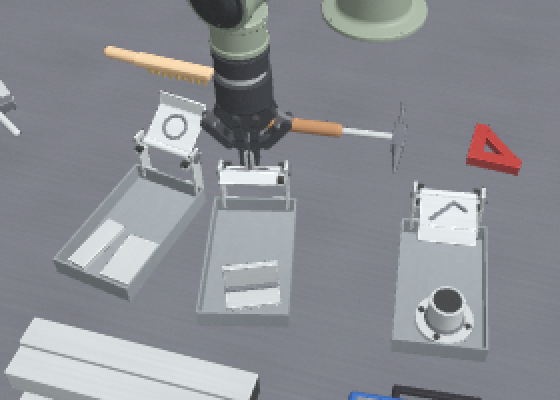

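```bash
python3 - <<'E'
from h import *
np.set_printoptions(precision=1,suppress=True)
f0=np.array([.2,-.4,-.6])
def s(): 
    q=bot.get_state(); print(round(q["t"],2),q["tcp_pos"],q["contact_force"]-f0)
h=False
for th,r,v in ((2.55,51,30),(2.7,53,25),(2.85,55,20),(2.97,57,15)):
    h=bot.movel(tip(th,r),max_speed=v,threshold=6); print(th,h); s()
    if h: break
if not h:
    p=tip(2.97,58); p[2]=82.
    h=bot.movel(p,max_speed=6,threshold=4.5); print("final",h); s()
cv2.imwrite("pics/w4.png",imaging.capture("wrist")); cv2.imwrite("pics/s4.png",imaging.capture("scene")[120:320,160:440].repeat(2,0).repeat(2,1))
E
```

```text
2.55 False
10.27 [598.  -47.  114.9] [-0.6  0.3  1. ]
2.7 False
10.74 [603.8 -45.5 109.3] [-1.3 -0.2  0.9]
2.85 False
11.31 [608.6 -44.3 102.6] [-0.5  0.5  0.5]
2.97 False
11.93 [612.1 -43.4  96.7] [-0.5  0.9 -0.1]
final True
13.48 [612.6 -43.4  87. ] [-1.4  0.4  5.5]
```

View pics/w4.png

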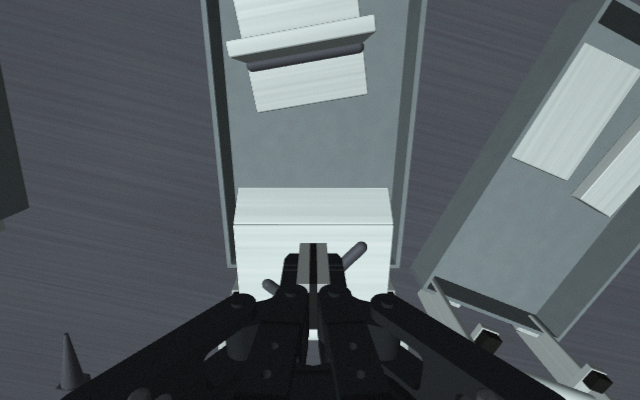

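View pics/s4.png

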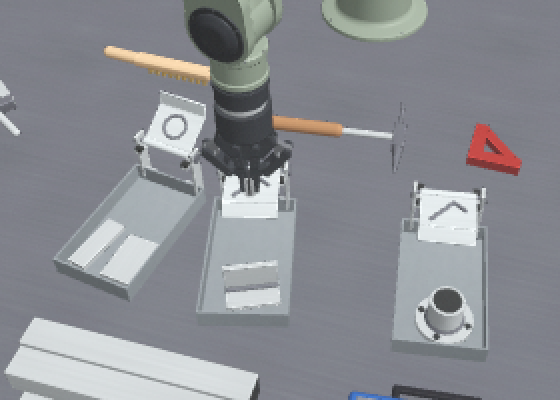

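```bash
python3 - <<'E'
from h import *
np.set_printoptions(precision=1,suppress=True)
p=list(bot.get_state()["tcp_pos"]); p[2]=240
bot.movel(p,max_speed=80); bot.move_ptp(P(-130,260),ORI); bot.dwell(.3)
m=imaging.camera_model("wrist")
cv2.imwrite("pics/w5.png",imaging.capture("wrist"));sc=imaging.capture("scene");cv2.imwrite("pics/s5full.png",sc)
cv2.imwrite("pics/s5.png",sc[120:320,160:440].repeat(2,0).repeat(2,1))
a=cv2.imread("pics/scene0.png"); d=cv2.absdiff(a,sc).max(2); cv2.imwrite("pics/d5.png",(d>30).astype('u1')*255)
N=np.array([-D[1],D[0]])
for th in (2.95,3.05,3.14):
  c,s=np.cos(th),np.sin(th)
  print(th,*[proj(imaging.camera_model(n),PIV+np.r_[D*(-79*c+17*s)+N*v, 79*s+17*c]) for n in("scene","wrist") for v in (40,-40)])
q=bot.get_state();print(q["t"],q["tcp_pos"],q["contact_force"])
b=cv2.resize(sc[190:260,260:320],None,fx=8,fy=8,interpolation=cv2.INTER_CUBIC);cv2.imwrite("pics/s5z.png",b)
E
```

```text
2.95 [298.4 226.2] [270.  225.7] [264.7 -77.1] [361.6 -77. ]
3.05 [298.5 228. ] [270.3 227.4] [266.1 -71.6] [360.2 -71.6]
3.14 [298.6 229.3] [270.6 228.7] [267.3 -66.1] [359. -66.]
16.7917 [442.9 -86.3 259.7] [-1.  -0.4 -0.8]
```

View pics/w5.png

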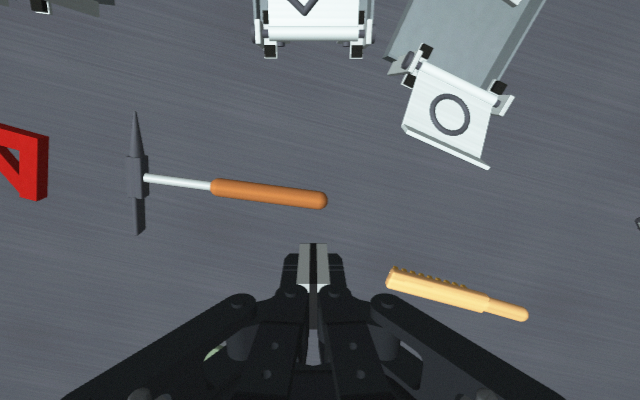

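View pics/s5z.png

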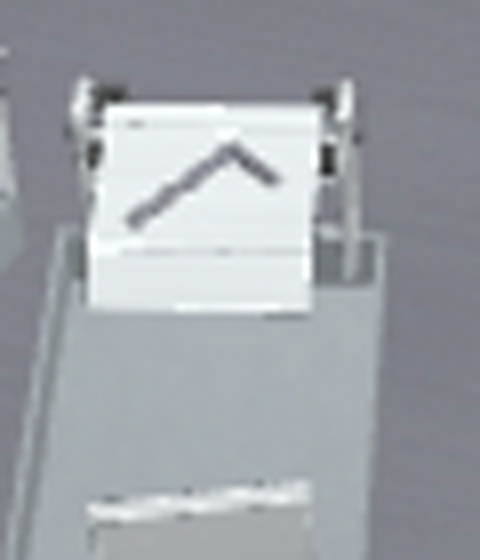

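View pics/d5.png

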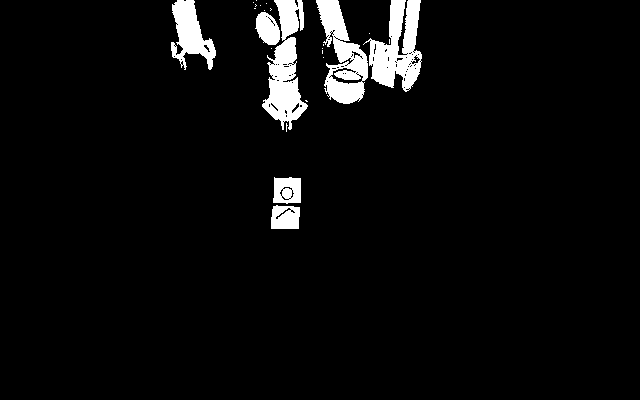

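```bash
python3 -c "
from bench import bot
bot.sign_off(); print(bot.get_state()['t'])"
```

```text
the job is handed in; nothing more can be done
the job is handed in; nothing more can be done
```

The status plate on the T-bracket's tray is turned right over and lies flat, tick face up. I pushed it with one shut fingertip from an angle of about 0.6 rad to its far stop.

- **Force:** the wrist reading taken after each step while the plate turned was at most about 3 N. The last stretch ran at 6 mm/s and stopped on a 4.5 N force trigger, with about 5.5 N measured. These are readings at the ends of moves, not a continuous record.
- **Plate at its stop:** the fingertip stopped at a height of 87 mm, which is where the top of a level plate should be. In the scene picture the lip edge sits at about row 229, where it should be for 3.14 rad.
- **Nothing else moved:** comparing the scene pictures from before and after shows changes only at that plate and the arm. The wrist view also shows the bars' plate, the hammer and the brush in place.
- **Hand-in:** I handed the job in at about 17 s on the robot's clock, with the gripper well clear of everything.

None of the checks failed or disagreed.

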